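Tip the offcut tote over the cleat and empty it onto the sorting board

TASK

Empty the wooden tote of offcuts onto the sorting board: bring its foot up against the cleat, ease it over the cleat onto its side without letting it crash down, then raise its base until all three pieces have slid out by themselves onto the lipped landing side. Do not pick or push the pieces with the fingers, and leave the other things on the bench where they are. Leave the empty tote lying on its side on the board, mouth still towards the landing side, with all the pieces clear of it inside the lips.

Things in the scene. Friction and masses are not known exactly. Their poses are not given: they have to be found in the camera images.
- tote: Green wooden tote on a ply base, loose, 0.4 to 0.65 kg, 200 (x) x 138 (y) x 182 mm high. Origin: centre of underside, z to its open mouth. Base 12 thick projects 14 past both long sides as a foot. Sides 8 thick, outer faces y = +-55, up to z = 87; gables 12 thick at x = +-88 to 100. Starts standing on the board's +y side, -y foot edge 15 to 55 from the cleat, within 0.1 rad of parallel.
- tote_handle (a point): Middle of the tote's handle, 160 mm above the underside: dark round dowel, diameter 22, along tote x, free over 176 between the gables; a light grip lets it turn between the pads. Above z = 87 the gables taper to round tops of radius 22 about the dowel's axis; with the mouth lowered the tote stands on these tops.
- tote_toe (a point): Middle of the upper edge of the -y foot (tote x 0, y -69, z 12 mm). This foot bears against the cleat and stays behind it while the tote goes over towards the board's -y. On its side the tote then lies on this foot and the rim of its -y wall, about 0.17 rad past a quarter turn.
- tote_lip (a point): Middle of the +y foot's outer face (tote x 0, y 69, z 6 mm). When the tote lies on its side this foot stands up at its top as a lip 12 thick, 14 high above the +y wall, 200 long; fingers can pinch it, closing along the tote's z, to raise the base.
- board: Fixed plywood sorting board with brown strips, 280 mm along x, from y = +210 to -280, 10 thick. Origin: on the bench under the middle of the cleat's +y face, x along the cleat, z up. The cleat lies across the board from y = 0 to -18, 10 above the board's top. Lips of the landing side, 22 above the board's top: inner faces at x = +-128 and y = -268.
- board_landing (a point): Centre of the landing side, on the board's top (board x 0, y -150, z 10 mm). Friction varies; wood on wood is about 0.5 to 0.7, so offcuts in the tipped tote slide only once the wall under them slopes some 40 degrees, and they then drop in front of the rim.
- lime_block: Pale offcut 34 x 72 x 18 mm (x, y, z), loose, starts lying in the tote. Origin: centre of the underside.
- walnut_offcut: Grey-brown flat offcut 46 x 75 x 12 mm, loose, starts lying in the tote. Origin: centre of the underside.
- walnut_block: Dark brown offcut 40 x 58 x 26 mm, loose, starts lying in the tote. Origin: centre of the underside.
- glue_bottle: White glue bottle with a red cap, 37 x 53 x 143 mm high, standing on the bench beside the board; bystander.
- spring_clamp: Black and orange spring clamp 68 x 122 x 18 mm, lying on the bench; bystander.
- sanding_block: Brown cork sanding block 60 x 108 x 36 mm, lying on the bench; bystander.

How it is judged:
By the outcome, as a careful person would: the job done as asked, in the order asked, and still so for the second after the job is handed in, with the robot touching nothing.
It also fails if it takes over 64 s, if anything falls off the work surface, if the arm or the gripper's body presses on something with over 40 N, if the wrist force passes 120 N, or if a joint passes its speed limit or range.

ROBOT

A 6-joint arm with a two-finger parallel gripper is mounted at the origin on a cart in front of the work surface, level with it; the furniture and walls round the work are solid. World frame = base frame: x ahead of the robot, y to its left, z up, the work surface at z = 0. Lengths are in mm, angles in rad, forces in N, time in s.
With the tool pointing down it reaches from about 350 to 975 mm from the base axis. Payload 7.1 kg.
Tool frame: the origin (TCP) lies on the centre line of the jaws, within the pads' length; the fingertips stand 17 mm ahead of it and the grasp point (between the pads) lies 2 mm behind it (tip_extent is the distance from the TCP to the fingertips, in mm); z points along the fingers, y is the line along which they close (so a half turn about z gives the same grasp; the last joint's range is limited). The gripper opens to 88 mm and grips with 3 to 60 N. Pads are 20 mm wide; open, the fingers measure 115 mm over their backs; the gripper's body (75 mm by 178 mm) begins 61 mm behind the grasp point.
Start: joints at [-1.245, 0.423, 1.63, -0, 1.089, -0.019], TCP at [211.272, -588.191, 239.675] pointing down, gripper open.
Joint ranges: [-3, 3], [-0.9, 2.11], [0.09, 2.58], [-1.31, 4.45], [0.11, 2.69], [-2.54, 2.54]. Speed limits (rad/s): [2.39, 2.39, 3.01, 3.14, 3.14, 3.14].

INTERFACE

Orientations are given as a rotation vector (axis times angle).
In Python, from workcell import get_obs, get_image, camera_model, close_job, look_for, outline_of, pinpoint, tip_extent gives the robot as it stands.
- The arm moves only by the shell command python3 -m jog 'ROWS'. ROWS is text: rows parted by semicolons, each of 7 numbers parted by spaces: the shift along the tool's x, y, z as a fraction of full scale, then the turn, a rotation vector about the tool's x, y, z as a fraction of full scale, then the closure, from -1 (fully open) to 1 (shut). A call has 1 to 8 rows; each row is the pose to reach, as a shift and turn from the pose commanded when the call began, along the tool's axes at that moment; what a row does not reach only later rows make up. Full scale, the value 1, is 0.2 m for a shift and 30 degrees for a turn. A row lasts 1/10 s, in which the tool goes at most 50 mm and 8.59 degrees, less where a joint would pass 70% of its speed; a pose out of reach is approached as far as the arm can. A call with a number of a shift or a turn outside -1 to 1 is refused whole. A call with a gripper value outside its range is refused whole. The fingers move at their own pace and stop on an object; the grip force is fixed at half the most. Time passes only in rows, so rows that repeat a pose let the fingers close. It gives the time, the measured TCP pose, the force, the opening and the grip force at its end, in the units of the state.
- get_obs(): the state, without advancing time (a new reading comes with each control period).
- get_image(name): name is "scene" or "side" or "wrist"; returns the picture (400x640x3 uint8, red, green, blue); there is no depth.
- camera_model(name): a dict with "fx", "fy", "cx", "cy" (pixels), "origin" and "orientation" of the camera in the world; the wrist camera has in their place "tool_from_camera" (4x4, takes a point from camera to tool coordinates, whose origin is the TCP and whose axes are the flange's). Camera axes: x right, y down, z forward; pixel columns grow to the right and rows downward; lengths in mm; the calibration is good to about 2 mm. A picture is of the moment at which its call begins: read the wrist's pose just before it. camera_model takes no time and is no camera call.
- close_job(): hands the job in; it is judged then, once.
Trained networks look in the newest picture that a camera, given by its name, has taken for a name from the list of things; names that differ only in an ending like _2 or _b are one class to them, and where a whole thing is asked for, a point or a joint stands for the part that bears it (a point fixed in the world has none). Each returns a list of dicts, best first, with "confidence" (0 to 1); they miss things now and then, are a little off and sometimes report something else, mostly with a low value. They report only what shows in the picture. A call takes as long as a camera call.
- look_for(target, camera): "xyz" ([x, y, z] in mm, in the coordinates of the camera as it stood for that picture, good to about 4 mm: the middle of the surface that is visible of it).
- outline_of(target, camera): "mask" (400x640 bool, what is visible of it).
- pinpoint(target, camera): "xyz" ([x, y, z] in mm, in the coordinates of the camera as it stood for that picture, good to about 4 mm: a listed point, or the origin of a listed thing).
The state is a dict: "t": time; "qpos": joint angles; "qvel": joint speeds; "joint_torque": joint torques, N m; "ee_pos": TCP position; "orientation": TCP orientation; "ft_force": force on the tool from outside, world axes, zero at the start; "moment": the same for the moment, N m; "width": finger opening in mm; "grasp_force": force on a finger pad.
Only numpy, scipy, OpenCV 4.12 (cv2) and the standard library are available. Lean on these libraries where they do the work, as an engineer would, in place of code of your own. Each camera call takes 0.05 s, during which the arm holds its last target. There are 200 camera calls.

## Working session

There is one attempt and no reset: what is moved stays moved. The work goes in short steps, Python scripts to look and compute and a shell command to move; the robot and the scene stay as the last step left them, time stands still between calls to the robot, and variables do not carry over. Pictures are saved under pics/ and viewed, at most 10 in all, crops included, and the job is handed in when it is done.

```bash
mkdir -p pics; ls; cat > h.py <<'E'
import numpy as np, cv2
from scipy.spatial.transform import Rotation as R
from workcell import *
def tool():
    o=get_obs(); return np.array(o["ee_pos"]),R.from_rotvec(o["orientation"])
def cam(name):
    m=camera_model(name)
    if name=="wrist":
        p,r=tool(); T=np.array(m["tool_from_camera"]); return p+r.apply(T[:3,3]), r*R.from_matrix(T[:3,:3])
    q=np.array(m["orientation"]); rr=R.from_matrix(q) if q.shape==(3,3) else R.from_rotvec(q)
    return np.array(m["origin"]),rr
def pts(name,targets,f=pinpoint):
    o,r=cam(name)
    out={}
    for t in targets:
        d=f(t,name)
        out[t]=[(np.round(o+r.apply(x["xyz"])),round(x["confidence"],2)) for x in d[:2]]
        print(name,t,*[(list(map(int,a)),c) for a,c in out[t]])
    return out
def save(name,fn):
    im=get_image(name); cv2.imwrite("pics/"+fn,im[:,:,::-1]); return im
E
python3 - <<'E'
from h import *
import workcell
print(tip_extent if not callable(tip_extent) else tip_extent())
o=get_obs();print(o)
print(camera_model("wrist"));print(camera_model("scene"))
for n in["scene","side","wrist"]:
    save(n,n+"0.png")
    pts(n,["tote","tote_handle","tote_toe","tote_lip","board","board_landing","glue_bottle","spring_clamp","sanding_block"])
print(get_obs()["t"])
a=cv2.imread("pics/scene0.png");b=cv2.imread("pics/side0.png")
cv2.imwrite("pics/both0.png",cv2.resize(np.vstack([a,b]),(480,600)))
E
```

```text
pics
17.0
{'t': 0.0, 'qpos': array([-1.24501134e+00,  4.23805977e-01,  1.63067631e+00,  5.62700169e-06,
        1.08860792e+00, -1.89911354e-02]), 'qvel': array([-0.00013497,  0.00013635, -0.0006329 ,  0.00146227, -0.00236396,
       -0.00115919]), 'joint_torque': array([ 9.30948408e-04, -5.44626367e+01, -2.73671436e+01,  6.43239263e-02,
        2.26484664e-02, -1.25785286e-04]), 'ee_pos': array([ 211.10392509, -587.71078268,  238.92882926]), 'orientation': array([-3.09356968e+00, -5.38636629e-01,  3.51528565e-04]), 'ft_force': array([-0.20050663,  1.14599949,  0.11046889]), 'moment': array([-0.00096519,  0.02245206,  0.00664483]), 'grasp_force': 0.0, 'width': 87.87343108284549}
{'fx': 327.783263082098, 'fy': 327.783263082098, 'cx': 316.9054139464377, 'cy': 197.82219247552786, 'tool_from_camera': array([[ 2.84984491e-04, -9.54019289e-01, -2.99745083e-01,
         8.22610465e+01],
       [ 9.99999955e-01,  2.98950245e-04, -7.33364046e-07,
         4.27401441e-01],
       [ 9.03085095e-05, -2.99745069e-01,  9.54019332e-01,
        -1.45780209e+02],
       [ 0.00000000e+00,  0.00000000e
[... 474 characters left out ...]
, 1], 0.75)
scene board_landing ([544, -104, 10], 0.69) ([446, -473, 0], 0.38)
scene glue_bottle ([576, 449, 1], 0.68)
scene spring_clamp ([449, -472, 0], 0.54)
scene sanding_block ([613, -464, -3], 0.58) ([520, 173, 169], 0.42)
side tote ([526, 173, 7], 0.85)
side tote_handle ([521, 173, 169], 0.6)
side tote_toe ([530, 106, 21], 0.71)
side tote_lip ([514, 241, 13], 0.91)
side board ([536, 48, -2], 0.71)
side board_landing ([547, -99, 7], 0.59)
side glue_bottle
side spring_clamp ([450, -474, 0], 0.8)
side sanding_block ([612, -462, -4], 0.96)
wrist tote
wrist tote_handle
wrist tote_toe
wrist tote_lip
wrist board
wrist board_landing
wrist glue_bottle
wrist spring_clamp
wrist sanding_block
1.5
```

View pics/both0.png

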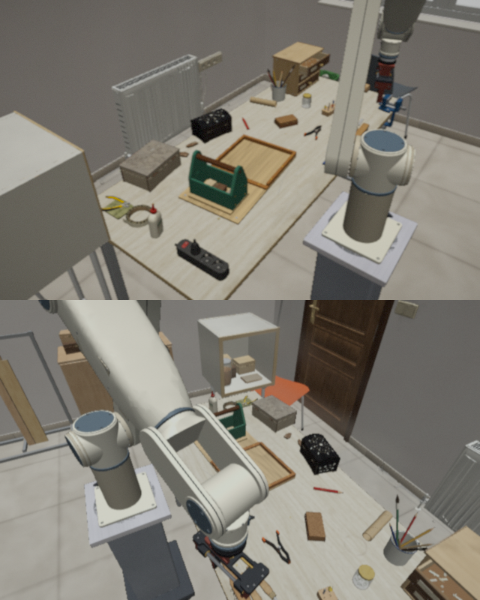

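The scene picture shows the green tote standing on the board at about (290,245) of the full picture, with the lipped landing side beyond it. The glue bottle, clamp and cork block are well away from it.

```bash
cat >> h.py <<'E'
import json,os
YB=0.066; B=np.array([535.,49.])          # board yaw / origin (refined later)
def cmd():
    if os.path.exists("cmd.json"): 
        c=json.load(open("cmd.json")); return np.array(c[0]),R.from_rotvec(c[1])
    return np.array([211.272,-588.191,239.675]),R.from_rotvec([-3.09356968,-.538636629,0])
def toolR(yaw,tilt):
    # tilt 0: down, tool y = -world y; tilt>0: fingertips swing to board +y
    return R.from_euler("z",yaw)*R.from_euler("x",tilt)*R.from_rotvec([np.pi,0,0])
def plan(wps):
    """wps: (pos, rot, grip, rows). prints calls of <=8 rows"""
    p,r=cmd(); rows=[]; q,s=p,r
    def flush():
        print("; ".join(rows)); rows.clear()
    for P,Q,g,n in wps:
        for _ in range(n):
            if len(rows)==8: flush(); p,r=q,s
            d=np.round(r.inv().apply(np.array(P)-p)/200,3); w=np.round((r.inv()*Q).as_rotvec()/np.radians(30),3)
            assert max(abs(d).max(),abs(w).max())<=1,(d,w)
            rows.append(" ".join("%g"%(v+0) for v in [*d,*w,g]))
            q=p+r.apply(d*200); s=r*R.from_rotvec(w*np.radians(30))
    flush(); json.dump([list(q),list(s.as_rotvec())],open("cmd.json","w"))
def b2w(x,y,z): 
    c,s=np.cos(YB),np.sin(YB); return np.array([B[0]+c*x-s*y,B[1]+s*x+c*y,z])
E
python3 - <<'E'
from h import *
a,r=cmd(); b=np.array([523,173,300.]); Q=toolR(.09,0)
from scipy.spatial.transform import Slerp
S=Slerp([0,1],R.concatenate([r,Q]))
print(r.as_matrix().round(2))
plan([(a+(b-a)*k/5,S(k/5),-1,8 if k==5 else 8) for k in range(1,6)])
E
```

```text
[[ 0.94  0.34 -0.  ]
 [ 0.34 -0.94  0.  ]
 [ 0.   -0.   -1.  ]]
0.551 -0.611 -0.059 -0.001 0 0.097 -1; 0.551 -0.611 -0.059 -0.001 0 0.097 -1; 0.551 -0.611 -0.059 -0.001 0 0.097 -1; 0.551 -0.611 -0.059 -0.001 0 0.097 -1; 0.551 -0.611 -0.059 -0.001 0 0.097 -1; 0.551 -0.611 -0.059 -0.001 0 0.097 -1; 0.551 -0.611 -0.059 -0.001 0 0.097 -1; 0.551 -0.611 -0.059 -0.001 0 0.097 -1
0.519 -0.638 -0.06 0 0 0.098 -1; 0.519 -0.638 -0.06 0 0 0.098 -1; 0.519 -0.638 -0.06 0 0 0.098 -1; 0.519 -0.638 -0.06 0 0 0.098 -1; 0.519 -0.638 -0.06 0 0 0.098 -1; 0.519 -0.638 -0.06 0 0 0.098 -1; 0.519 -0.638 -0.06 0 0 0.098 -1; 0.519 -0.638 -0.06 0 0 0.098 -1
0.485 -0.664 -0.06 -0.001 0 0.097 -1; 0.485 -0.664 -0.06 -0.001 0 0.097 -1; 0.485 -0.664 -0.06 -0.001 0 0.097 -1; 0.485 -0.664 -0.06 -0.001 0 0.097 -1; 0.485 -0.664 -0.06 -0.001 0 0.097 -1; 0.485 -0.664 -0.06 -0.001 0 0.097 -1; 0.485 -0.664 -0.06 -0.001 0 0.097 -1; 0.485 -0.664 -0.06 -0.001 0 0.097 -1
0.451 -0.688 -0.06 0 0 0.097 -1; 0.451 -0.688 -0.06 0 0 0.097 -1; 0.451 -0.688 -0.06 0 0 0.097 -1; 0.451 -0.688 -0.06 0 0 0.097 -1; 0.451 -0.688 -0.06 0 0 0.097 -1; 0.451 -0.688 -0.06 0 0 0.097 -1; 0.451 -0.688 -0.06 0 0 0.097 -1; 0.451 -0.688 -0.06 0 0 0.097 -1
0.416 -0.71 -0.059 -0.001 0 0.098 -1; 0.416 -0.71 -0.059 -0.001 0 0.098 -1; 0.416 -0.71 -0.059 -0.001 0 0.098 -1; 0.416 -0.71 -0.059 -0.001 0 0.098 -1; 0.416 -0.71 -0.059 -0.001 0 0.098 -1; 0.416 -0.71 -0.059 -0.001 0 0.098 -1; 0.416 -0.71 -0.059 -0.001 0 0.098 -1; 0.416 -0.71 -0.059 -0.001 0 0.098 -1
```

```bash
python3 -m jog '0.551 -0.611 -0.059 0 0 0.097 -1; 0.551 -0.611 -0.059 0 0 0.097 -1; 0.551 -0.611 -0.059 0 0 0.097 -1; 0.551 -0.611 -0.059 0 0 0.097 -1; 0.551 -0.611 -0.059 0 0 0.097 -1' 
python3 -m jog '0.519 -0.638 -0.06 0 0 0.098 -1; 0.519 -0.638 -0.06 0 0 0.098 -1; 0.519 -0.638 -0.06 0 0 0.098 -1; 0.519 -0.638 -0.06 0 0 0.098 -1; 0.519 -0.638 -0.06 0 0 0.098 -1'
python3 -m jog '0.485 -0.664 -0.06 0 0 0.097 -1; 0.485 -0.664 -0.06 0 0 0.097 -1; 0.485 -0.664 -0.06 0 0 0.097 -1; 0.485 -0.664 -0.06 0 0 0.097 -1; 0.485 -0.664 -0.06 0 0 0.097 -1'
python3 -m jog '0.451 -0.688 -0.06 0 0 0.097 -1; 0.451 -0.688 -0.06 0 0 0.097 -1; 0.451 -0.688 -0.06 0 0 0.097 -1; 0.451 -0.688 -0.06 0 0 0.097 -1; 0.451 -0.688 -0.06 0 0 0.097 -1'
python3 -m jog '0.416 -0.71 -0.059 0 0 0.098 -1; 0.416 -0.71 -0.059 0 0 0.098 -1; 0.416 -0.71 -0.059 0 0 0.098 -1; 0.416 -0.71 -0.059 0 0 0.098 -1; 0.416 -0.71 -0.059 0 0 0.098 -1; 0.416 -0.71 -0.059 0 0 0.098 -1'
python3 - <<'E'
from h import *
p,r=tool();print(p,r.as_matrix().round(3),cmd()[0])
save("wrist","w1.png")
pts("wrist",["tote","tote_handle","tote_toe","tote_lip","board","board_landing"])
save("side","s1.png");save("scene","c1.png")
for n in("side","scene"):pts(n,["tote_handle","tote_toe","tote_lip","board","board_landing"])
a=cv2.imread("pics/w1.png");b=cv2.imread("pics/side0.png")
E
```

```text
t: 2.0
ee_pos: [274.4, -434.6, 252.0]
orientation: [3.106, 0.464, 0.0]
ft_force: [-0.5, 0.1, 0.5]
width: 88.1
grasp_force: 0.0
t: 2.5
ee_pos: [337.0, -283.7, 263.9]
orientation: [3.117, 0.384, 0.001]
ft_force: [0.5, -0.5, 0.9]
width: 88.0
grasp_force: 0.0
t: 3.0
ee_pos: [399.8, -131.8, 275.8]
orientation: [3.126, 0.304, 0.002]
ft_force: [1.1, -0.3, 0.1]
width: 87.5
grasp_force: 0.0
t: 3.5
ee_pos: [462.2, 20.4, 287.5]
orientation: [3.133, 0.223, 0.001]
ft_force: [0.5, 0.3, 0.5]
width: 87.8
grasp_force: 0.0
t: 4.1
ee_pos: [522.8, 170.7, 298.6]
orientation: [3.137, 0.139, -0.002]
ft_force: [0.3, -0.8, 0.4]
width: 87.8
grasp_force: 0.0
[522.77628792 170.69755705 298.58941745] [[ 0.996  0.088 -0.001]
 [ 0.088 -0.996 -0.001]
 [-0.002  0.001 -1.   ]] [523.01628443 172.9987967  299.90293818]
wrist tote
wrist tote_handle ([526, 168, 170], 0.63)
wrist tote_toe ([529, 105, 21], 0.59) ([526, 49, 5], 0.43)
wrist tote_lip ([517, 236, 21], 0.56)
wrist board ([529, 51, 5], 0.55)
wrist board_landing ([544, -99, 6], 0.91)
side tote_handle ([522, 171, 169], 0.57)
side tote_toe ([531, 107, 28], 0.95)
side tote_lip ([514, 240, 14], 0.87)
side board ([536, 49, -3], 0.95) ([580, 450, -5], 0.33)
side board_landing ([547, -102, 10], 0.92) ([522, 175, 170], 0.25)
scene tote_handle ([523, 171, 169], 0.82) ([573, 449, 1], 0.22)
scene tote_toe ([527, 103, 26], 0.63)
scene tote_lip ([516, 237, 16], 0.81) ([530, 104, 25], 0.38)
scene board ([530, 49, 6], 0.78)
scene board_landing ([613, -462, -2], 0.62)
```

View pics/w1.png

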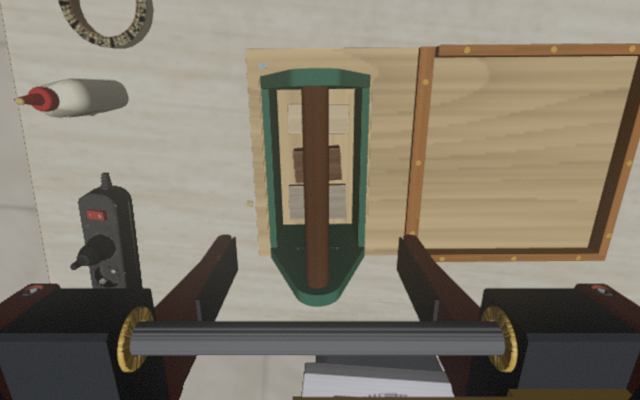

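The wrist picture shows the dowel at column 316, from (315,85) to (317,287). The cleat's near edge runs from (420,48) to (407,235), and the three offcuts lie in the tote.

```bash
python3 - <<'E'
from h import *
im=cv2.imread("pics/w1.png").astype(int)
m=camera_model("wrist");o,r=cam("wrist")
def w(u,v,z):
    d=r.apply([(u-m["cx"])/m["fx"],(v-m["cy"])/m["fy"],1]); return (o+d*(z-o[2])/d[2])
# cleat edges by gradient along rows
L=[]
hsv=cv2.cvtColor(im.astype(np.uint8),cv2.COLOR_BGR2HSV)
for v in range(70,225,10):
    g=cv2.GaussianBlur(im.astype(np.float32),(3,3),0)[v,395:450].sum(1); d=np.diff(g)
    a=d.argmin()+395.5; b=d.argmax()+395.5; 
    pa,pb=w(a,v,20),w(b,v,20); L.append([*pa[:2],*pb[:2]])
L=np.array(L); 
for i in(0,2):
    f=np.polyfit(L[:,i],L[:,i+1],1); print("cleat edge yaw",f[0],"y at x=535",np.polyval(f,535), (L[:,i+1]-np.polyval(f,L[:,i])).round(1))
D=[]
for v in range(100,280,15):
    g=im[v,285:350].sum(1); d=(im[v,285:350,2]-im[v,285:350,1])
    c=np.where(d>18)[0]+285; 
    p=w(c.mean(),v,170); D.append(p[:2]); 
D=np.array(D); f=np.polyfit(D[:,0],D[:,1],1);print("dowel yaw",f[0],"y@523",np.polyval(f,523),(D[:,1]-np.polyval(f,D[:,0])).round(1))
for u,v in[(315,85),(317,287)]:print(w(u,v,170))
E
```

```text
cleat edge yaw 0.09734342600812713 y at x=535 52.312309192960164 [-0.4 -0.2  0.1  0.3  0.6 -0.4 -0.1  0.2  0.5 -0.6 -0.3  0.   0.3  0.6
 -0.5 -0.2]
cleat edge yaw 0.12541365651514572 y at x=535 38.73898212944667 [-9.5  6.9  7.5 -9.5  8.6 -8.6  8.5 -7.7 -7.3 10.4 -6.3 10.3 10.9 -4.9
 -4.3 -5.2]
dowel yaw 0.08992025456070347 y@523 172.5593642734263 [-2.3  0.2  3.3  0.5 -0.4 -1.7  0.7  1.2 -2.2  0.4  0.4 -0.1]
[612.32132803 182.22167878 170.        ]
[429.45454601 164.06091023 170.        ]
```

```bash
sed -i 's/^YB=.*/YB=0.09; B=np.array([533.,51.])/' h.py
cat >> h.py <<'E'
def hand(hy,hz,tilt,x=0,dz=0):
    "TCP pose with grasp point at board (x,hy), world height hz"
    Q=toolR(YB,tilt); return b2w(x,hy,hz+dz)+Q.apply([0,0,2]),Q
E
python3 - <<'E'
from h import *
P,Q=hand(122,170,0,0,1.5)
U=P+[0,0,60]
plan([(U,Q,-1,2),(P,Q,-1,3)])
plan([(P,Q,1,6)])
P2=P+[0,0,5]; plan([(P2,Q,1,2)])
plan([(hand(y,175,0,0,1.5)[0],Q,1,n) for y,n in((105,2),(90,2),(76,3))])
E
```

```text
-0.005 0.002 0.352 0 0 0 -1; -0.005 0.002 0.352 0 0 0 -1; -0.005 0.002 0.652 0 0 0 -1; -0.005 0.002 0.652 0 0 0 -1; -0.005 0.002 0.652 0 0 0 -1
0 0 0 0 0 0 1; 0 0 0 0 0 0 1; 0 0 0 0 0 0 1; 0 0 0 0 0 0 1; 0 0 0 0 0 0 1; 0 0 0 0 0 0 1
0 0 -0.025 0 0 0 1; 0 0 -0.025 0 0 0 1
0 0.085 0 0 0 0 1; 0 0.085 0 0 0 0 1; 0 0.16 0 0 0 0 1; 0 0.16 0 0 0 0 1; 0 0.23 0 0 0 0 1; 0 0.23 0 0 0 0 1; 0 0.23 0 0 0 0 1
```

```bash
python3 -m jog '-0.005 0.002 0.352 0 0 0 -1; -0.005 0.002 0.352 0 0 0 -1; -0.005 0.002 0.652 0 0 0 -1; -0.005 0.002 0.652 0 0 0 -1; -0.005 0.002 0.652 0 0 0 -1'
python3 -m jog '0 0 0 0 0 0 1; 0 0 0 0 0 0 1; 0 0 0 0 0 0 1; 0 0 0 0 0 0 1; 0 0 0 0 0 0 1; 0 0 0 0 0 0 1'
python3 -m jog '0 0 -0.025 0 0 0 1; 0 0 -0.025 0 0 0 1'
python3 -m jog '0 0.085 0 0 0 0 1; 0 0.085 0 0 0 0 1; 0 0.16 0 0 0 0 1; 0 0.16 0 0 0 0 1; 0 0.23 0 0 0 0 1; 0 0.23 0 0 0 0 1; 0 0.23 0 0 0 0 1'
python3 - <<'E'
from h import *
p,r=tool();print(p,cmd()[0],get_obs()["moment"])
for n in("side","scene","wrist"):
  save(n,n+"2.png");pts(n,["tote_handle","tote_toe","tote_lip"])
E
```

```text
t: 5.55
ee_pos: [520.9, 172.3, 167.6]
orientation: [3.137, 0.141, -0.006]
ft_force: [-0.2, -0.4, 0.2]
width: 87.5
grasp_force: 0.0
t: 6.15
ee_pos: [522.1, 172.6, 169.2]
orientation: [-3.138, -0.141, -0.001]
ft_force: [0.2, -0.4, 0.5]
width: 43.4
grasp_force: 0.0
t: 6.35
ee_pos: [522.4, 172.7, 174.5]
orientation: [-3.138, -0.141, -0.001]
ft_force: [0.3, 0.2, 0.3]
width: 27.2
grasp_force: 0.0
t: 7.05
ee_pos: [529.8, 128.6, 179.1]
orientation: [-3.135, -0.14, -0.015]
ft_force: [-6.3, 6.2, 34.2]
width: 21.4
grasp_force: 30.0
[529.78285138 128.55073783 179.06352111] [526.19102298 126.68729426 174.50642396] [0.95715648 0.87842129 0.18485824]
side tote_handle ([577, 172, 34], 0.64) ([524, 127, 177], 0.61)
side tote_toe ([530, 101, 22], 0.83) ([471, 160, 41], 0.24)
side tote_lip ([519, 232, 50], 0.96)
scene tote_handle ([526, 129, 181], 0.97) ([517, 235, 49], 0.16)
scene tote_toe ([446, -472, 1], 0.68) ([528, 97, 26], 0.59)
scene tote_lip ([515, 232, 52], 0.84)
wrist tote_handle ([534, 123, 179], 0.81)
wrist tote_toe
wrist tote_lip ([513, 231, 54], 0.84)
```

The grip closed later than I expected, so the tote tipped instead of being carried. I'll return along the same path, then lift it properly.

```bash
python3 -m jog '0 -0.05 0 0 0 0 1; 0 -0.1 0 0 0 0 1; 0 -0.15 0 0 0 0 1; 0 -0.19 0 0 0 0 1; 0 -0.21 0 0 0 0 1; 0 -0.23 0 0 0 0 1; 0 -0.23 0 0 0 0 1; 0 -0.23 0 0 0 0 1'
python3 -m jog '0 0 -0.04 0 0 0 1; 0 0 -0.08 0 0 0 1; 0 0 -0.08 0 0 0 1'
python3 - <<'E'
from h import *
p,r=tool();print(p,r.as_matrix().round(3))
for n in("side","scene","wrist"):
  save(n,n+"3.png");pts(n,["tote_handle","tote_toe","tote_lip"])
E
```

```text
t: 8.45
ee_pos: [521.5, 172.5, 173.4]
orientation: [3.138, 0.141, -0.002]
ft_force: [0.3, 0.1, -6.7]
width: 21.5
grasp_force: 30.0
t: 8.75
ee_pos: [523.1, 172.7, 191.5]
orientation: [-3.138, -0.14, -0.004]
ft_force: [0.4, 0.6, -6.5]
width: 21.6
grasp_force: 30.0
[523.05199474 172.73426585 191.51112227] [[ 0.996  0.089  0.003]
 [ 0.089 -0.996  0.001]
 [ 0.003 -0.001 -1.   ]]
side tote_handle ([521, 173, 190], 0.64) ([575, 191, 45], 0.34)
side tote_toe ([528, 121, 45], 0.61)
side tote_lip ([513, 256, 47], 0.74) ([546, -106, 9], 0.17)
scene tote_handle ([518, 171, 190], 0.65)
scene tote_toe ([521, 117, 40], 0.96) ([446, -473, 1], 0.64)
scene tote_lip ([509, 254, 43], 0.73)
wrist tote_handle
wrist tote_toe
wrist tote_lip
```

```bash
cat >> h.py <<'E'
def setcmd(P,Q): json.dump([list(P),list(Q.as_rotvec())],open("cmd.json","w"))
E
python3 - <<'E'
from h import *
setcmd(*hand(122,191,0,0,1.5))
W=[]
for y,z,n in((90,191,2),(60,191,4),(60,178,3)):
    P,Q=hand(y,z,0,0,1.5);W.append((P,Q,1,n))
plan(W)
E
```

```text
0 0.16 0 0 0 0 1; 0 0.16 0 0 0 0 1; 0 0.31 0 0 0 0 1; 0 0.31 0 0 0 0 1; 0 0.31 0 0 0 0 1; 0 0.31 0 0 0 0 1; 0 0.31 0.065 0 0 0 1; 0 0.31 0.065 0 0 0 1
0 0 0 0 0 0 1
```

```bash
python3 -m jog '0 0.08 0 0 0 0 1; 0 0.16 0 0 0 0 1; 0 0.24 0 0 0 0 1; 0 0.31 0 0 0 0 1; 0 0.31 0 0 0 0 1; 0 0.31 0 0 0 0 1; 0 0.31 0.065 0 0 0 1; 0 0.31 0.065 0 0 0 1'
python3 -m jog '0 0 0 0 0 0 1'
python3 - <<'E'
from h import *
p,r=tool();print(p,cmd()[0])
for n in("side","scene"):
  save(n,n+"4.png");pts(n,["tote_handle","tote_toe","tote_lip","board"])
E
```

```text
t: 10.15
ee_pos: [526.6, 111.0, 175.1]
orientation: [3.138, 0.142, -0.004]
ft_force: [-0.3, 0.5, -7.3]
width: 21.5
grasp_force: 30.0
t: 10.25
ee_pos: [526.8, 111.1, 176.0]
orientation: [3.138, 0.142, -0.004]
ft_force: [-0.1, -0.1, -7.1]
width: 21.4
grasp_force: 30.0
[526.78298717 111.13111152 175.9740876 ] [527.60728705 110.75716398 177.5       ]
side tote_handle ([523, 111, 178], 0.98)
side tote_toe ([525, 59, 27], 0.88)
side tote_lip ([513, 192, 31], 0.71) ([524, 124, 16], 0.42)
side board ([538, 51, -4], 0.87) ([577, 452, -1], 0.59)
scene tote_handle ([526, 112, 180], 0.6) ([526, 130, 20], 0.6)
scene tote_toe ([530, 55, 30], 0.97) ([524, 129, 20], 0.36)
scene tote_lip ([518, 193, 32], 0.98)
scene board
```

```bash
python3 -m jog '0 0 0.02 0 0 0 1; 0 0 0.03 0 0 0 1'
python3 -m jog '0 0.01 0 0 0 0 1; 0 0.02 0 0 0 0 1; 0 0.02 0 0 0 0 1'
python3 -m jog '0 0.01 0 0 0 0 1; 0 0.02 0 0 0 0 1; 0 0.02 0 0 0 0 1'
python3 - <<'E'
from h import *
p,r=tool();print(p,cmd()[0])
for n in("side","scene"):
  save(n,n+"5.png");pts(n,["tote_handle","tote_toe","tote_lip"])
E
```

```text
t: 10.95
ee_pos: [528.7, 111.9, 172.4]
orientation: [-3.136, -0.14, -0.004]
ft_force: [-6.5, 8.4, 21.4]
width: 21.2
grasp_force: 30.0
t: 11.25
ee_pos: [529.1, 108.7, 173.5]
orientation: [-3.135, -0.14, -0.005]
ft_force: [-6.2, 8.2, 15.1]
width: 21.2
grasp_force: 30.0
t: 11.55
ee_pos: [529.6, 105.0, 174.3]
orientation: [-3.135, -0.139, -0.006]
ft_force: [-9.6, 9.4, 23.5]
width: 21.3
grasp_force: 30.0
[529.59521902 105.01717724 174.28263726] [527.60728705 110.75716398 177.5       ]
side tote_handle ([525, 108, 175], 0.62)
side tote_toe ([533, 59, 23], 0.81) ([579, 450, -1], 0.62)
side tote_lip ([515, 191, 32], 0.72) ([526, 122, 26], 0.42)
scene tote_handle ([526, 106, 178], 0.95)
scene tote_toe ([532, 52, 26], 0.67)
scene tote_lip ([522, 119, 32], 0.66) ([520, 191, 34], 0.65)
```

```bash
python3 -m jog '0 0 -0.025 0 0 0 1; 0 0 -0.03 0 0 0 1; 0 0 -0.03 0 0 0 1'
python3 -m jog '0 0.01 0 0 0 0 1; 0 0.02 0 0 0 0 1; 0 0.025 0 0 0 0 1; 0 0.025 0 0 0 0 1'
python3 -m jog '0 0.01 0 0 0 0 1; 0 0.015 0 0 0 0 1; 0 0.015 0 0 0 0 1'
python3 - <<'E'
from h import *
p,r=tool();print(p,cmd()[0])
for n in("side","scene"):
  save(n,n+"6.png");pts(n,["tote_handle","tote_toe","tote_lip"])
E
```

```text
t: 12.25
ee_pos: [528.1, 102.6, 176.5]
orientation: [3.138, 0.141, -0.001]
ft_force: [-0.4, -0.9, -7.2]
width: 21.4
grasp_force: 30.0
t: 12.65
ee_pos: [528.6, 97.7, 176.6]
orientation: [-3.138, -0.14, 0.001]
ft_force: [0.8, 1.1, -7.4]
width: 21.6
grasp_force: 30.0
t: 12.95
ee_pos: [529.2, 95.1, 177.1]
orientation: [-3.138, -0.141, -0.001]
ft_force: [-0.2, 3.5, -3.8]
width: 21.1
grasp_force: 30.0
[529.21588632  95.11210805 177.13465308] [527.60728705 110.75716398 177.5       ]
side tote_handle ([525, 96, 179], 0.72)
side tote_toe ([529, 48, 30], 0.87)
side tote_lip ([516, 184, 33], 0.85) ([611, -460, -5], 0.55)
scene tote_handle ([527, 97, 179], 0.74)
scene tote_toe ([530, 47, 25], 0.98)
scene tote_lip ([516, 181, 34], 0.59)
```

```bash
cat >> h.py <<'E'
def path(th):
    s,c=np.sin(th),np.cos(th)
    if th<np.pi/2: 
        yp=10*np.tan(th) if th<.5857 else 12*s
        return yp+69*c-160*s, 10+69*s+160*c
    return 10*np.tan(th-np.pi/2)+69*c-148*s, 10+69*s+148*c
E
python3 - <<'E'
from h import *
setcmd(*hand(44,178,0,0,1.5))
W=[]
for d in np.arange(12,58,3.):
    t=np.radians(d); P,Q=hand(*path(t),np.radians((d-9)/3),0,1.5); W.append((P,Q,1,1))
print(path(t)); plan(W)
E
```

```text
(np.float64(-86.54315063988591), np.float64(155.01051479063858))
0 0.038 -0.014 0.033 0 0 1; 0 0.08 -0.022 0.067 0 0 1; 0 0.122 -0.027 0.1 0 0 1; 0 0.165 -0.031 0.133 0 0 1; 0 0.207 -0.031 0.167 0 0 1; 0 0.249 -0.029 0.2 0 0 1; 0 0.291 -0.025 0.233 0 0 1; 0 0.333 -0.019 0.267 0 0 1
0 0.042 0.003 0.033 0 0 1; 0 0.085 0.008 0.066 0 0 1; 0 0.127 0.016 0.1 0 0 1; 0 0.169 0.026 0.133 0 0 1; 0 0.211 0.038 0.166 0 0 1; 0 0.252 0.052 0.2 0 0 1; 0 0.293 0.069 0.233 0 0 1; 0 0.332 0.088 0.266 0 0 1
```

```bash
python3 -m jog '0 0.038 -0.014 0.033 0 0 1; 0 0.08 -0.022 0.067 0 0 1; 0 0.122 -0.027 0.1 0 0 1; 0 0.165 -0.031 0.133 0 0 1; 0 0.207 -0.031 0.167 0 0 1; 0 0.249 -0.029 0.2 0 0 1; 0 0.291 -0.025 0.233 0 0 1; 0 0.333 -0.019 0.267 0 0 1'
python3 - <<'E'
from h import *
for n in("side","scene"):
  save(n,n+"7.png");pts(n,["tote_handle","tote_toe","tote_lip"])
E
python3 -m jog '0 0.042 0.003 0.033 0 0 1; 0 0.085 0.008 0.066 0 0 1; 0 0.127 0.016 0.1 0 0 1; 0 0.169 0.026 0.133 0 0 1; 0 0.211 0.038 0.166 0 0 1; 0 0.252 0.052 0.2 0 0 1; 0 0.293 0.069 0.233 0 0 1; 0 0.332 0.088 0.266 0 0 1'
python3 - <<'E'
from h import *
p,r=tool();print(p,cmd()[0])
for n in("side","scene"):
  save(n,n+"8.png");pts(n,["tote_handle","tote_toe","tote_lip"])
E
```

```text
t: 14.15
ee_pos: [535.4, 28.3, 181.7]
orientation: [-2.998, -0.135, 0.008]
ft_force: [-2.7, 3.0, 3.9]
width: 21.5
grasp_force: 30.0
side tote_handle ([531, 28, 182], 0.82)
side tote_toe ([529, 50, 22], 0.82)
side tote_lip ([519, 169, 84], 0.63) ([470, 99, 56], 0.52)
scene tote_handle ([534, 29, 182], 0.76)
scene tote_toe
scene tote_lip ([520, 165, 87], 0.68)
t: 15.35
ee_pos: [541.2, -35.2, 154.7]
orientation: [-2.86, -0.129, 0.017]
ft_force: [1.0, 2.6, 0.6]
width: 21.3
grasp_force: 30.0
[541.15167517 -35.20671262 154.6709348 ] [540.72054018 -34.55203845 154.6191398 ]
side tote_handle ([540, -39, 152], 0.62) ([450, -474, 0], 0.55)
side tote_toe ([531, 50, 19], 0.78) ([610, -461, -3], 0.4)
side tote_lip
scene tote_handle ([539, -35, 155], 0.64)
scene tote_toe ([529, 47, 18], 0.65)
scene tote_lip ([527, 127, 125], 0.71)
```

View pics/scene8.png

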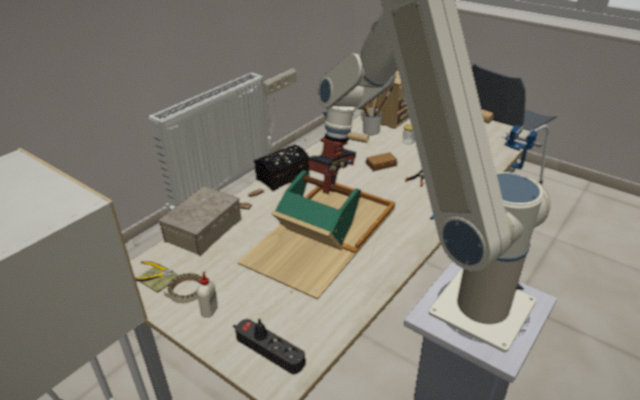

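The tote is tipping over the cleat as planned. At (320,215) it leans towards the landing side, with its foot at the cleat. I'll go on lowering it to its side.

```bash
python3 - <<'E'
from h import *
W=[]
for d in [*np.arange(60,100,2.5),100.6,100.6]:
    t=np.radians(d); P,Q=hand(*path(t),np.radians(min(16+(d-57)*.35,30)),0,1.5); W.append((P,Q,1,1))
print(path(t)); plan(W)
E
```

```text
(np.float64(-156.29562573425997), np.float64(50.59773920063667))
0 0.042 0.015 0.035 0 0 1; 0 0.076 0.03 0.064 0 0 1; 0 0.109 0.046 0.094 0 0 1; 0 0.142 0.064 0.123 0 0 1; 0 0.174 0.082 0.152 0 0 1; 0 0.205 0.103 0.181 0 0 1; 0 0.236 0.124 0.21 0 0 1; 0 0.265 0.147 0.239 0 0 1
0 0.032 0.021 0.03 0 0 1; 0 0.063 0.043 0.059 0 0 1; 0 0.092 0.066 0.088 0 0 1; 0 0.121 0.09 0.117 0 0 1; 0 0.149 0.116 0.146 0 0 1; 0 0.173 0.141 0.175 0 0 1; 0 0.196 0.167 0.205 0 0 1; 0 0.217 0.195 0.228 0 0 1
0 0.03 0.032 0 0 0 1; 0 0.03 0.032 0 0 0 1
```

```bash
python3 -m jog '0 0.042 0.015 0.035 0 0 1; 0 0.076 0.03 0.064 0 0 1; 0 0.109 0.046 0.094 0 0 1; 0 0.142 0.064 0.123 0 0 1; 0 0.174 0.082 0.152 0 0 1; 0 0.205 0.103 0.181 0 0 1; 0 0.236 0.124 0.21 0 0 1; 0 0.265 0.147 0.239 0 0 1'
python3 -m jog '0 0.032 0.021 0.03 0 0 1; 0 0.063 0.043 0.059 0 0 1; 0 0.092 0.066 0.088 0 0 1; 0 0.121 0.09 0.117 0 0 1; 0 0.149 0.116 0.146 0 0 1; 0 0.173 0.141 0.175 0 0 1; 0 0.196 0.167 0.205 0 0 1; 0 0.217 0.195 0.228 0 0 1'
python3 -m jog '0 0.01 0.01 0 0 0 1; 0 0.02 0.022 0 0 0 1; 0 0.03 0.032 0 0 0 1; 0 0.03 0.032 0 0 0 1; 0 0.03 0.032 0 0 0 1'
python3 - <<'E'
from h import *
p,r=tool();print(p,cmd()[0])
for n in("side","scene"):
  save(n,n+"9.png");pts(n,["tote_handle","tote_toe","tote_lip"])
E
```

```text
t: 16.55
ee_pos: [544.8, -77.5, 110.6]
orientation: [-2.734, -0.123, 0.025]
ft_force: [1.8, 0.3, 1.6]
width: 21.7
grasp_force: 30.0
t: 17.35
ee_pos: [546.6, -102.0, 57.6]
orientation: [-2.615, -0.117, 0.032]
ft_force: [0.6, -1.5, 2.0]
width: 21.0
grasp_force: 30.0
t: 17.85
ee_pos: [546.8, -103.5, 49.8]
orientation: [-2.616, -0.118, 0.032]
ft_force: [-0.6, -0.8, -0.1]
width: 21.4
grasp_force: 30.0
[ 546.76256333 -103.51481411   49.76253321] [ 546.95905166 -103.68157609   50.28796037]
side tote_handle ([546, -108, 53], 0.56)
side tote_toe ([531, 50, 10], 0.62)
side tote_lip ([533, 35, 145], 0.8) ([537, 49, -4], 0.2)
scene tote_handle ([546, -107, 56], 0.74)
scene tote_toe ([531, 46, 12], 0.86)
scene tote_lip
```

View pics/side9.png

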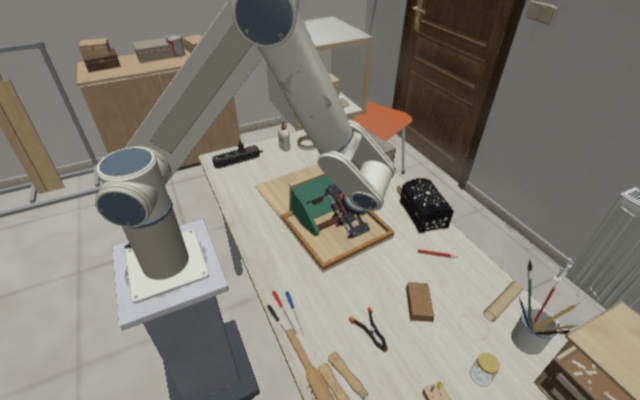

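```bash
cat >> h.py <<'E'
def lipP(th,hy,hz,out=5,x=0,dz=1.5):
    "TCP pinching the lip; tote angle th, handle axis at board hy, world hz"
    s,c=np.sin(th),np.cos(th)
    y,z=69+out,6-160            # rel. handle
    return b2w(x,hy+y*c-z*s,hz+y*s+z*c+dz), toolR(YB,th-np.pi/2)
E
python3 - <<'E'
from h import *
p,Q=cmd(); up=lambda d,p=p:p+Q.apply([0,0,-d])
p0=p-[0,0,2]
plan([(p0,Q,1,2),(p0,Q,.1,5)])
plan([(up(30,p0),Q,.1,2),(up(140,p0),Q,.1,4)])
t=np.radians(100.6); hy,hz=path(t)
A,QA=lipP(t,hy,hz,out=80); C,_=lipP(t,hy,hz)
print(A,C)
plan([(A,QA,-1,6)])
E
```

```text
0 0.005 0.009 0 0 0 1; 0 0.005 0.009 0 0 0 1; 0 0.005 0.009 0 0 0 0.1; 0 0.005 0.009 0 0 0 0.1; 0 0.005 0.009 0 0 0 0.1; 0 0.005 0.009 0 0 0 0.1; 0 0.005 0.009 0 0 0 0.1
0 0 -0.15 0 0 0 0.1; 0 0 -0.15 0 0 0 0.1; 0 0 -0.7 0 0 0 0.1; 0 0 -0.7 0 0 0 0.1; 0 0 -0.7 0 0 0 0.1; 0 0 -0.7 0 0 0 0.1
[535.9059832   18.79852438 226.88361422] [534.66598716  32.53903816 153.16346303]
0 -0.979 0.234 -0.647 0 0 -1; 0 -0.979 0.234 -0.647 0 0 -1; 0 -0.979 0.234 -0.647 0 0 -1; 0 -0.979 0.234 -0.647 0 0 -1; 0 -0.979 0.234 -0.647 0 0 -1; 0 -0.979 0.234 -0.647 0 0 -1
```

```bash
python3 -m jog '0 0.005 0.009 0 0 0 1; 0 0.005 0.009 0 0 0 1; 0 0.005 0.009 0 0 0 0.1; 0 0.005 0.009 0 0 0 0.1; 0 0.005 0.009 0 0 0 0.1; 0 0.005 0.009 0 0 0 0.1; 0 0.005 0.009 0 0 0 0.1'
python3 -m jog '0 0 -0.15 0 0 0 0.1; 0 0 -0.15 0 0 0 0.1; 0 0 -0.7 0 0 0 0.1; 0 0 -0.7 0 0 0 0.1; 0 0 -0.7 0 0 0 0.1; 0 0 -0.7 0 0 0 0.1'
python3 -m jog '0 -0.979 0.234 -0.647 0 0 -1; 0 -0.979 0.234 -0.647 0 0 -1; 0 -0.979 0.234 -0.647 0 0 -1; 0 -0.979 0.234 -0.647 0 0 -1; 0 -0.979 0.234 -0.647 0 0 -1; 0 -0.979 0.234 -0.647 0 0 -1'
python3 - <<'E'
from h import *
p,r=tool();print(p,cmd()[0])
for n in("side","scene","wrist"):
  save(n,n+"10.png");pts(n,["tote_handle","tote_toe","tote_lip"])
E
```

```text
t: 18.95
ee_pos: [546.9, -103.5, 47.7]
orientation: [-2.616, -0.118, 0.031]
ft_force: [1.0, -0.4, -0.4]
width: 39.4
grasp_force: 0.0
t: 19.55
ee_pos: [554.1, -174.3, 170.0]
orientation: [-2.618, -0.117, 0.027]
ft_force: [-0.5, 0.7, 0.3]
width: 39.4
grasp_force: 0.0
t: 20.15
ee_pos: [534.5, 20.7, 224.8]
orientation: [-2.953, -0.138, 0.016]
ft_force: [-0.1, -0.7, -0.1]
width: 84.1
grasp_force: 0.0
[534.54057959  20.73882996 224.7612718 ] [535.90383294  18.82235165 226.84268228]
side tote_handle ([546, -108, 49], 0.62)
side tote_toe ([532, 52, 13], 0.63)
side tote_lip ([530, 31, 145], 0.82)
scene tote_handle
scene tote_toe ([528, 47, 14], 0.71)
scene tote_lip ([534, 32, 148], 0.72)
wrist tote_handle ([549, -112, 49], 0.96)
wrist tote_toe
wrist tote_lip ([533, 28, 150], 0.69) ([580, 449, 1], 0.17)
```

View pics/wrist10.png

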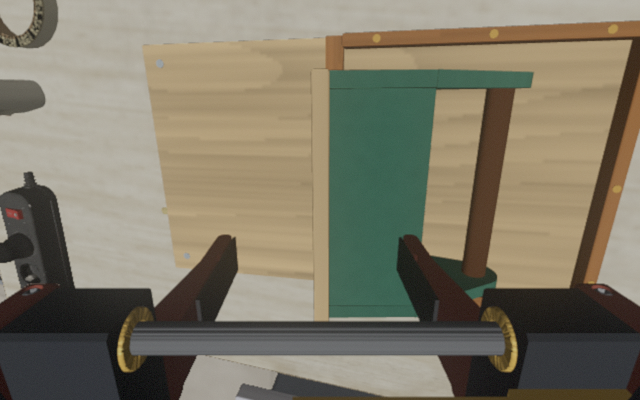

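The wrist picture shows the tote on its side and the lip strip at columns 312–329, centred between the open fingers. The handle is at about (490,180).

```bash
python3 - <<'E'
from h import *
t=np.radians(100.6); hy,hz=path(t)
A,QA=lipP(t,hy,hz,out=25); C,_=lipP(t,hy,hz,out=5)
plan([(A,QA,-1,3),(C,QA,-1,3)]); 
E
```

```text
0 0 0.275 0 0 0 -1; 0 0 0.275 0 0 0 -1; 0 0 0.275 0 0 0 -1; 0 0 0.375 0 0 0 -1; 0 0 0.375 0 0 0 -1; 0 0 0.375 0 0 0 -1
```

```bash
python3 -m jog '0 0 0.275 0 0 0 -1; 0 0 0.275 0 0 0 -1; 0 0 0.33 0 0 0 -1; 0 0 0.375 0 0 0 -1; 0 0 0.375 0 0 0 -1; 0 0 0.375 0 0 0 -1'
python3 -m jog '0 0 0 0 0 0 0.5; 0 0 0 0 0 0 0.5; 0 0 0 0 0 0 0.5; 0 0 0 0 0 0 0.5; 0 0 0 0 0 0 0.5; 0 0 0 0 0 0 1; 0 0 0 0 0 0 1; 0 0 0 0 0 0 1'
python3 -m jog '0 0 0 0 0 0 1; 0 0 0 0 0 0 1; 0 0 0 0 0 0 1; 0 0 0 0 0 0 1; 0 0 0 0 0 0 1'
python3 - <<'E'
from h import *
p,r=tool();print(p,cmd()[0])
save("wrist","wrist11.png")
W=[]
# raise: handle from (-156,50.6) ; rim pivot to 113 deg then gable tops, drifting to -y
for d in np.arange(102.5,141,2.5):
    t=np.radians(d);s,c=np.sin(t),np.cos(t)
    hz=10+2+max(22,55*s+73*c)
    k=(d-100.6)/40; hy=-156-34*k
    P,Q=lipP(t,hy,hz); W.append((P,Q,1,1))
plan(W)
E
```

```text
t: 21.35
ee_pos: [535.1, 32.6, 153.2]
orientation: [-2.954, -0.133, 0.011]
ft_force: [0.5, -0.6, 0.1]
width: 87.6
grasp_force: 0.0
t: 22.15
ee_pos: [534.6, 32.6, 152.5]
orientation: [-2.954, -0.133, 0.012]
ft_force: [-0.6, -0.6, 0.5]
width: 27.2
grasp_force: 0.0
t: 22.65
ee_pos: [534.5, 32.6, 152.2]
orientation: [-2.954, -0.132, 0.013]
ft_force: [0.4, -0.7, -5.0]
width: 11.9
grasp_force: 30.0
[534.47158877  32.63089042 152.23121146] [534.66499335  32.5500507  153.1201243 ]
0 0.02 -0.023 0.064 0 0 1; 0 0.052 -0.04 0.147 0 0 1; 0 0.085 -0.055 0.23 0 0 1; 0 0.12 -0.07 0.314 0 0 1; 0 0.156 -0.083 0.397 0 0 1; 0 0.19 -0.109 0.48 0 0 1; 0 0.225 -0.139 0.564 0 0 1; 0 0.262 -0.168 0.647 0 0 1
0 0.026 -0.039 0.083 0 0 1; 0 0.053 -0.076 0.167 0 0 1; 0 0.082 -0.113 0.25 0 0 1; 0 0.112 -0.149 0.333 0 0 1; 0 0.144 -0.185 0.417 0 0 1; 0 0.177 -0.219 0.5 0 0 1; 0 0.211 -0.252 0.583 0 0 1; 0 0.246 -0.284 0.667 0 0 1
```

```bash
python3 -m jog '0 0.02 -0.023 0.064 0 0 1; 0 0.052 -0.04 0.147 0 0 1; 0 0.085 -0.055 0.23 0 0 1; 0 0.12 -0.07 0.314 0 0 1; 0 0.156 -0.083 0.397 0 0 1; 0 0.19 -0.109 0.48 0 0 1; 0 0.225 -0.139 0.564 0 0 1; 0 0.262 -0.168 0.647 0 0 1'
python3 - <<'E'
from h import *
for n in("side","scene"):
  save(n,n+"12.png");pts(n,["tote_handle","tote_lip"])
E
python3 -m jog '0 0.026 -0.039 0.083 0 0 1; 0 0.053 -0.076 0.167 0 0 1; 0 0.082 -0.113 0.25 0 0 1; 0 0.112 -0.149 0.333 0 0 1; 0 0.144 -0.185 0.417 0 0 1; 0 0.177 -0.219 0.5 0 0 1; 0 0.211 -0.252 0.583 0 0 1; 0 0.246 -0.284 0.667 0 0 1'
python3 -m jog '0 0 0 0 0 0 1; 0 0 0 0 0 0 1; 0 0 0 0 0 0 1; 0 0 0 0 0 0 1'
python3 - <<'E'
from h import *
p,r=tool();print(p,cmd()[0])
for n in("side","scene"):
  save(n,n+"13.png");pts(n,["tote_handle","tote_lip","lime_block","walnut_offcut","walnut_block"])
a=cv2.imread("pics/side13.png")[120:320,200:440];b=cv2.imread("pics/scene13.png")[120:320,200:440]
cv2.imwrite("pics/z13.png",cv2.resize(np.hstack([a,b]),(800,333),interpolation=cv2.INTER_CUBIC))
E
```

```text
t: 23.5
ee_pos: [539.3, -25.2, 175.4]
orientation: [-2.614, -0.118, 0.033]
ft_force: [0.6, 1.0, -7.4]
width: 11.6
grasp_force: 30.0
side tote_handle ([544, -120, 31], 0.91)
side tote_lip ([535, -23, 169], 0.92)
scene tote_handle
scene tote_lip ([538, -24, 167], 0.96)
t: 24.6
ee_pos: [546.4, -95.3, 200.5]
orientation: [-2.267, -0.103, 0.048]
ft_force: [-0.1, 0.5, -6.2]
width: 11.9
grasp_force: 30.0
t: 25.0
ee_pos: [546.1, -94.8, 200.8]
orientation: [-2.268, -0.103, 0.048]
ft_force: [0.8, 0.6, -6.5]
width: 11.6
grasp_force: 30.0
[546.12645342 -94.78958616 200.75038631] [546.23154876 -95.62004745 201.10801204]
side tote_handle ([549, -138, 32], 0.8)
side tote_lip ([544, -92, 195], 0.95)
side lime_block ([598, -74, 46], 0.51)
side walnut_offcut ([489, -79, 50], 0.57)
side walnut_block ([549, -100, 9], 0.76)
scene tote_handle
scene tote_lip ([542, -94, 195], 0.82) ([530, 46, 3], 0.53)
scene lime_block ([594, -77, 48], 0.58)
scene walnut_offcut ([489, -75, 52], 0.38)
scene walnut_block ([549, -101, 11], 0.38)
```

View pics/z13.png

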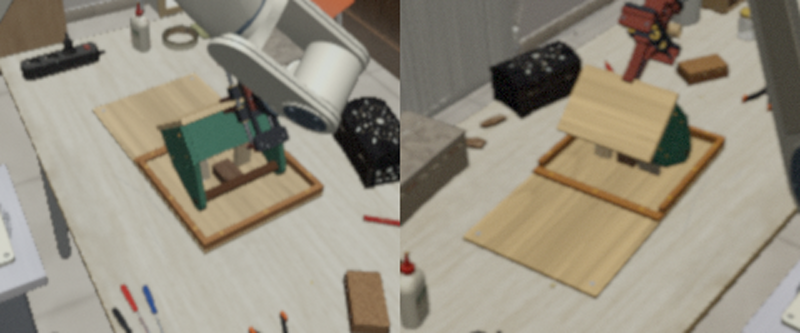

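All three pieces are out of the well: the walnut block lies on the board, and two pieces still lean on the wall. Lifting the tote straight up with the base raised should let those two slide free.

```bash
python3 - <<'E'
from h import *
p,Q=cmd(); W=[]
for k in range(1,13): W.append((p+[0,0,8*k],Q,1,1))
W+= [(p+[0,0,96],Q,1,3)]
plan(W)
E
```

```text
0 -0.031 -0.026 0 0 0 1; 0 -0.061 -0.051 0 0 0 1; 0 -0.092 -0.077 0 0 0 1; 0 -0.123 -0.103 0 0 0 1; 0 -0.153 -0.129 0 0 0 1; 0 -0.184 -0.154 0 0 0 1; 0 -0.215 -0.18 0 0 0 1; 0 -0.245 -0.206 0 0 0 1
0 -0.031 -0.025 0 0 0 1; 0 -0.061 -0.051 0 0 0 1; 0 -0.092 -0.077 0 0 0 1; 0 -0.123 -0.102 0 0 0 1; 0 -0.123 -0.102 0 0 0 1; 0 -0.123 -0.102 0 0 0 1; 0 -0.123 -0.102 0 0 0 1
```

```bash
python3 -m jog '0 -0.031 -0.026 0 0 0 1; 0 -0.061 -0.051 0 0 0 1; 0 -0.092 -0.077 0 0 0 1; 0 -0.123 -0.103 0 0 0 1; 0 -0.153 -0.129 0 0 0 1; 0 -0.184 -0.154 0 0 0 1; 0 -0.215 -0.18 0 0 0 1; 0 -0.245 -0.206 0 0 0 1'
python3 -m jog '0 -0.031 -0.025 0 0 0 1; 0 -0.061 -0.051 0 0 0 1; 0 -0.092 -0.077 0 0 0 1; 0 -0.123 -0.102 0 0 0 1; 0 -0.123 -0.102 0 0 0 1; 0 -0.123 -0.102 0 0 0 1'
python3 - <<'E'
from h import *
p,r=tool();print(p,cmd()[0])
for n in("side","scene"):
  save(n,n+"14.png");pts(n,["tote_handle","tote_lip","tote_toe","lime_block","walnut_offcut","walnut_block"])
a=cv2.imread("pics/side14.png")[80:320,200:440];b=cv2.imread("pics/scene14.png")[80:320,200:440]
cv2.imwrite("pics/z14.png",cv2.resize(np.hstack([a,b]),(800,400),interpolation=cv2.INTER_CUBIC))
E
```

```text
t: 26.4
ee_pos: [546.1, -95.6, 265.3]
orientation: [-2.267, -0.102, 0.048]
ft_force: [-0.0, 0.3, -5.8]
width: 11.8
grasp_force: 30.0
t: 27.0
ee_pos: [546.1, -95.5, 296.5]
orientation: [-2.267, -0.102, 0.047]
ft_force: [0.1, -0.6, -5.7]
width: 11.9
grasp_force: 30.0
[546.12440765 -95.50603118 296.49870897] [546.22219426 -95.51638939 297.08461944]
side tote_handle
side tote_lip ([544, -89, 289], 0.85) ([579, 450, -2], 0.52)
side tote_toe
side lime_block ([598, -77, 44], 0.52)
side walnut_offcut ([484, -30, 21], 0.67) ([537, 47, -5], 0.67)
side walnut_block ([547, -97, 12], 0.73)
scene tote_handle
scene tote_lip ([542, -92, 291], 0.62)
scene tote_toe ([532, 9, 201], 0.79) ([447, -472, -2], 0.65)
scene lime_block ([592, -73, 48], 0.48)
scene walnut_offcut ([483, -38, 25], 0.64)
scene walnut_block ([546, -101, 10], 0.81)
```

View pics/z14.png

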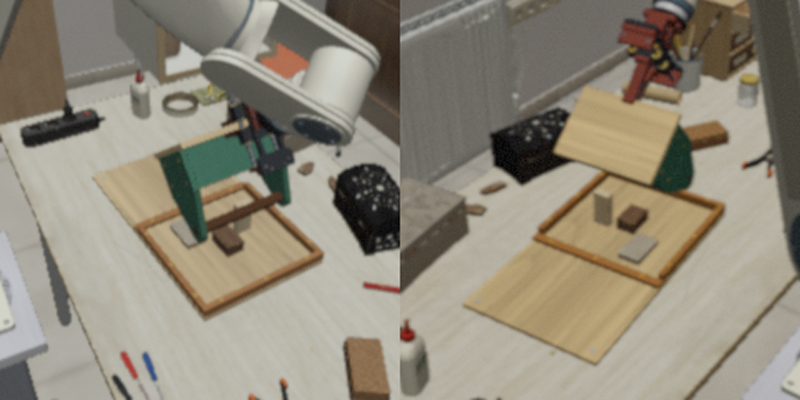

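The tote is clear above the pieces, which are all out: the lime block stands on end, and the walnut block and offcut lie flat. Next I'll carry the tote back over them to the +y side and lay it on its side there.

```bash
python3 - <<'E'
from h import *
W=[]
def add(d,hy,hz,n=1):
    P,Q=lipP(np.radians(d),hy,hz); W.append((P,Q,1,n))
add(140,-190,142);add(140,-190,155)
for y in np.arange(-175,11,15): add(140,min(y,12),155)
for d in np.arange(137,101,-3): add(d,12,155-(140-d)*2.2)
add(100.6,12,68)
for z in (64,60,57,54,52,51,51): add(100.6,12,z)
plan(W)
E
```

```text
0 -0.044 -0.041 0 0 0 1; 0 -0.094 -0.082 0 0 0 1; 0 -0.142 -0.025 0 0 0 1; 0 -0.19 0.032 0 0 0 1; 0 -0.238 0.09 0 0 0 1; 0 -0.287 0.147 0 0 0 1; 0 -0.335 0.205 0 0 0 1; 0 -0.383 0.262 0 0 0 1
0 -0.048 0.058 0 0 0 1; 0 -0.096 0.115 0 0 0 1; 0 -0.144 0.173 0 0 0 1; 0 -0.193 0.23 0 0 0 1; 0 -0.241 0.288 0 0 0 1; 0 -0.289 0.345 0 0 0 1; 0 -0.337 0.403 0 0 0 1; 0 -0.353 0.491 -0.1 0 0 1
0 0.006 0.064 -0.1 0 0 1; 0 0.014 0.128 -0.2 0 0 1; 0 0.024 0.193 -0.3 0 0 1; 0 0.037 0.259 -0.4 0 0 1; 0 0.051 0.325 -0.5 0 0 1; 0 0.068 0.391 -0.6 0 0 1; 0 0.088 0.458 -0.7 0 0 1; 0 0.109 0.526 -0.8 0 0 1
0 -0.005 0.071 -0.1 0 0 1; 0 -0.008 0.143 -0.2 0 0 1; 0 -0.009 0.216 -0.3 0 0 1; 0 -0.007 0.301 -0.414 0 0 1; 0 0.001 0.319 -0.414 0 0 1; 0 0.009 0.338 -0.414 0 0 1; 0 0.015 0.351 -0.414 0 0 1; 0 0.02 0.365 -0.414 0 0 1
0 0.002 0.01 0 0 0 1; 0 0.003 0.015 0 0 0 1; 0 0.003 0.015 0 0 0 1
```

```bash
python3 -m jog '0 -0.044 -0.041 0 0 0 1; 0 -0.094 -0.082 0 0 0 1; 0 -0.142 -0.025 0 0 0 1; 0 -0.19 0.032 0 0 0 1; 0 -0.238 0.09 0 0 0 1; 0 -0.287 0.147 0 0 0 1; 0 -0.335 0.205 0 0 0 1; 0 -0.383 0.262 0 0 0 1'
python3 -m jog '0 -0.048 0.058 0 0 0 1; 0 -0.096 0.115 0 0 0 1; 0 -0.144 0.173 0 0 0 1; 0 -0.193 0.23 0 0 0 1; 0 -0.241 0.288 0 0 0 1; 0 -0.289 0.345 0 0 0 1; 0 -0.337 0.403 0 0 0 1; 0 -0.353 0.491 -0.1 0 0 1'
python3 -m jog '0 0.006 0.064 -0.1 0 0 1; 0 0.014 0.128 -0.2 0 0 1; 0 0.024 0.193 -0.3 0 0 1; 0 0.037 0.259 -0.4 0 0 1; 0 0.051 0.325 -0.5 0 0 1; 0 0.068 0.391 -0.6 0 0 1; 0 0.088 0.458 -0.7 0 0 1; 0 0.109 0.526 -0.8 0 0 1'
python3 - <<'E'
from h import *
for n in("side","scene"):
  save(n,n+"15.png");pts(n,["tote_handle","tote_lip","tote_toe"])
t=np.radians(113);print(lipP(t,12,95.6))
E
```

```text
t: 28.5
ee_pos: [537.8, -4.8, 321.3]
orientation: [-2.267, -0.102, 0.048]
ft_force: [0.3, -0.8, -5.3]
width: 11.7
grasp_force: 30.0
t: 29.3
ee_pos: [527.4, 114.4, 312.3]
orientation: [-2.32, -0.103, 0.045]
ft_force: [0.7, -0.3, -6.2]
width: 11.7
grasp_force: 30.0
t: 30.1
ee_pos: [521.3, 176.7, 224.6]
orientation: [-2.738, -0.123, 0.025]
ft_force: [-0.2, -0.7, -5.9]
width: 11.7
grasp_force: 30.0
side tote_handle ([527, 65, 94], 0.82)
side tote_lip ([518, 176, 219], 0.81) ([549, -104, 9], 0.33)
side tote_toe ([513, 230, 93], 0.76)
scene tote_handle ([592, -75, 48], 0.64)
scene tote_lip ([519, 178, 220], 0.56) ([610, -462, -1], 0.2)
scene tote_toe ([512, 227, 93], 0.6)
(array([521.77923441, 175.33836836, 225.38995294]), Rotation.from_matrix(array([[ 9.95952733e-01,  8.27336408e-02, -3.51183470e-02],
                            [ 8.98785492e-02, -9.16779325e-01,  3.89149735e-01],
                            [ 3.46944695e-18, -3.90731128e-01, -9.20504853e-01]])))
```

```bash
python3 -m jog '0 -0.005 0.071 -0.1 0 0 1; 0 -0.008 0.143 -0.2 0 0 1; 0 -0.009 0.216 -0.3 0 0 1; 0 -0.007 0.301 -0.414 0 0 1; 0 0.001 0.319 -0.414 0 0 1; 0 0.009 0.338 -0.414 0 0 1; 0 0.015 0.351 -0.414 0 0 1; 0 0.02 0.365 -0.414 0 0 1'
python3 -m jog '0 0.002 0.01 0 0 0 1; 0 0.003 0.015 0 0 0 1; 0 0.003 0.015 0 0 0 1'
python3 - <<'E'
from h import *
print(tool()[0],cmd()[0])
for n in("side","scene"):
  save(n,n+"16.png");pts(n,["tote_handle","tote_lip","tote_toe"])
E
```

```text
t: 31.3
ee_pos: [520.0, 199.6, 156.3]
orientation: [-2.953, -0.131, 0.011]
ft_force: [-0.0, 0.4, -6.4]
width: 11.6
grasp_force: 30.0
t: 31.6
ee_pos: [519.6, 200.0, 153.0]
orientation: [-2.954, -0.132, 0.012]
ft_force: [-0.0, -0.1, -5.8]
width: 11.6
grasp_force: 30.0
[519.59019222 200.02225553 152.98140062] [519.53878973 200.16494845 153.58568068]
side tote_handle ([531, 66, 50], 0.67) ([516, 201, 144], 0.64)
side tote_lip ([516, 201, 143], 0.74)
side tote_toe ([515, 226, 14], 0.83)
scene tote_handle ([527, 64, 50], 0.81)
scene tote_lip ([517, 204, 146], 0.84)
scene tote_toe ([516, 220, 14], 0.68)
```

```bash
python3 -m jog '0 0 0.005 0 0 0 1; 0 0 0.01 0 0 0 1; 0 0 0.01 0 0 0 1'
python3 -m jog '0 0 0.005 0 0 0 1; 0 0 0.01 0 0 0 1; 0 0 0.01 0 0 0 1'
```

```text
t: 32.3
ee_pos: [519.7, 201.1, 152.0]
orientation: [-2.953, -0.133, 0.011]
ft_force: [-4.1, 1.0, 5.2]
width: 11.5
grasp_force: 30.0
t: 32.6
ee_pos: [519.8, 201.4, 151.9]
orientation: [-2.953, -0.134, 0.011]
ft_force: [-10.3, -3.1, 24.0]
width: 11.6
grasp_force: 30.0
```

```bash
python3 -m jog '0 0 -0.01 0 0 0 1; 0 0 -0.01 0 0 0 1; 0 0 -0.01 0 0 0 0.4; 0 0 -0.01 0 0 0 0.4; 0 0 -0.01 0 0 0 0.4; 0 0 -0.01 0 0 0 0.4; 0 0 -0.01 0 0 0 0.4'
python3 -m jog '0 0 -0.1 0 0 0 0.4; 0 0 -0.3 0 0 0 -0.5; 0 0 -0.5 0 0 0 -1; 0 0 -0.7 0 0 0 -1; 0 0 -0.7 0 0 0 -1'
python3 - <<'E'
from h import *
print(tool()[0])
for n in("side","scene","wrist"):
  save(n,n+"17.png");pts(n,["tote_handle","tote_lip","tote_toe","lime_block","walnut_offcut","walnut_block","glue_bottle","spring_clamp","sanding_block"])
a=cv2.imread("pics/side17.png")[80:320,200:440];b=cv2.imread("pics/scene17.png")[80:320,200:440]
cv2.imwrite("pics/z17.png",cv2.resize(np.hstack([a,b]),(800,400),interpolation=cv2.INTER_CUBIC))
E
```

```text
t: 33.3
ee_pos: [519.5, 200.5, 150.8]
orientation: [-2.954, -0.133, 0.013]
ft_force: [0.2, 0.4, -0.5]
width: 26.4
grasp_force: 0.0
t: 33.8
ee_pos: [524.8, 175.0, 294.2]
orientation: [-2.952, -0.133, -0.002]
ft_force: [0.4, -0.1, -1.0]
width: 54.9
grasp_force: 0.0
[524.82219775 174.95081404 294.19043856]
side tote_handle ([531, 66, 50], 0.95) ([484, -36, 22], 0.37)
side tote_lip ([517, 199, 143], 0.6)
side tote_toe ([515, 224, 11], 0.7) ([484, -37, 23], 0.63)
side lime_block ([595, -77, 42], 0.45)
side walnut_offcut ([484, -37, 22], 0.81)
side walnut_block ([548, -97, 9], 0.79)
side glue_bottle ([579, 449, -3], 0.59)
side spring_clamp ([447, -478, -5], 0.82)
side sanding_block ([609, -462, -3], 0.93) ([518, 219, 77], 0.22)
scene tote_handle ([531, 61, 51], 0.88) ([516, 229, 84], 0.66)
scene tote_lip ([516, 203, 145], 0.66) ([486, -33, 23], 0.33)
scene tote_toe ([515, 221, 12], 0.65)
scene lime_block ([592, -76, 48], 0.65)
scene walnut_offcut ([516, 221, 12], 0.16)
scene walnut_block ([546, -102, 11], 0.48)
scene glue_bottle ([575, 448, 3], 0.98)
scene spring_clamp ([447, -473, 2], 0.65) ([531, 49, 4], 0.21)
scene sanding_block ([610, -460, -1], 0.84) ([514, 223, 80], 0.39)
wrist tote_handle ([534, 60, 50], 0.58)
wrist tote_lip ([518, 198, 151], 0.93)
wrist tote_toe
wrist lime_block ([591, -76, 51], 0.77)
wrist walnut_offcut ([490, -37, 27], 0.92)
wrist walnut_block ([546, -99, 14], 0.64) ([533, 49, 3], 0.24)
wrist glue_bottle ([577, 449, 3], 0.96)
wrist spring_clamp ([490, -35, 26], 0.17)
wrist sanding_block
```

View pics/z17.png

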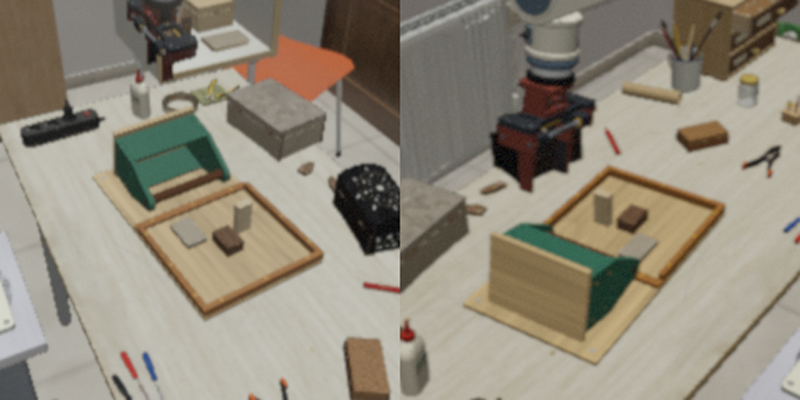

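View pics/wrist17.png

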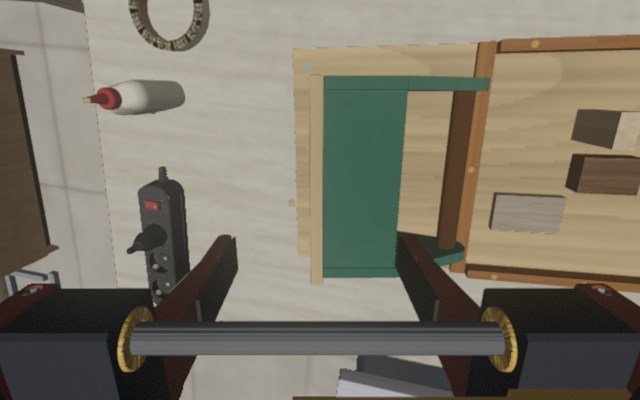

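The tote lies on its side on the +y half of the board with its mouth towards the landing side. All three pieces are inside the lips and clear of it, and the bystanders haven't moved, so I'm handing the job in.

```bash
python3 -c "
from workcell import *
print(close_job())"
```

```text
the job is handed in; nothing more can be done
None
```

The job is handed in: the tote went over the cleat under control and was emptied, and it now lies on its side with its mouth towards the landing side. All three pieces are clear of it inside the lips, with the lime block standing on end. On the first approach the gripper closed late, so the tote tipped about 0.25 rad on its foot short of the cleat; I set it back upright and carried it to the cleat.

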